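Set the speed of the tube roller and start it

ROBOT

A 7-joint arm with a two-finger parallel gripper is mounted at the origin on the work surface. World frame = base frame: x ahead of the robot, y to its left, z up, the work surface at z = 0. Lengths are in m, angles in rad, forces in N, time in s.
With the tool pointing down it reaches from about 0.4 to 0.85 m from the base axis. Payload 6.9 kg.
Tool frame: the origin (TCP) lies on the centre line of the jaws, within the pads' length; the fingertips stand 19 mm ahead of it and the grasp point (between the pads) is the TCP (bot.nose_length is the distance from the TCP to the fingertips, in m); z points along the fingers, y is the line along which they close (so a half turn about z gives the same grasp; the last joint's range is limited). The gripper opens to 85 mm and grips with 20 to 120 N. Pads are 22 mm wide; open, the fingers measure 114 mm over their backs; the gripper's body (76 mm by 85 mm) begins 54 mm behind the grasp point. The pads swing forward as they close: fully open they stand 13 mm farther back than shut.
Start: joints at [1.427, 0.507, -0.238, 1.5, 0.126, 1.149, -0.155], TCP at [0.154, -0.606, 0.25] pointing down, gripper open.
Joint ranges: [-3.08, 3.08], [-0.24, 2.05], [-1.43, 1.35], [0, 2.5], [-1.52, 4.66], [0.17, 1.96], [-2.89, 2.89]. Speed limits (rad/s): [2.39, 2.39, 3.14, 3.14, 3.14, 3.14, 3.14].

INTERFACE

Orientations are given as [roll, pitch, yaw] about the fixed x, y, z axes, in that order (R = Rz(yaw) Ry(pitch) Rx(roll)).
In Python, from cell import bot, cams gives the robot as it stands.
- The arm moves only by the tool arm_command, never from a script. Its argument "deltas" is a list of rows, each a list of 4 numbers: the shift along the tool's x, y, z in cm, then the turn about the tool's z in rad. A call has exactly 8 rows; each row is the pose to reach, as a shift and turn from the pose commanded when the call began, along the tool's axes at that moment; what a row does not reach only later rows make up. A row lasts 1/10 s, in which the tool goes at most 50 mm and 8.59 degrees, less where a joint would pass 70% of its speed; a pose out of reach is approached as far as the arm can. A call with a gripper value outside its range is refused whole. "claw" is the opening, from 0 (shut) to 1 (fully open), set as the call begins (left out, the last holds). The fingers move at their own pace and stop on an object; the grip force is fixed at half the most. Time passes only in rows, so rows that repeat a pose let the fingers close, or fill a call up. It gives the time, the measured TCP pose, the force, the opening and the grip force at its end, in the units of the state.
- bot.observe(): the state, without advancing time (a new reading comes with each control period).
- cams.grab_frame(name): name is "scene" or "side" or "wrist"; returns the picture (400x640x3 uint8, red, green, blue); there is no depth.
- cams.camera_info(name): a dict with "K" (3x3 intrinsics, pixels), "R" (3x3) and "t" (3): a world point X has camera coordinates R X + t. Camera axes: x right, y down, z forward; pixel columns grow to the right and rows downward; lengths in m; the calibration is good to about 2 mm. A picture is of the moment at which its call begins: read the wrist's pose just before it. camera_info takes no time and is no camera call; for the wrist camera it gives the pose at the moment of the call.
- bot.hand_in(): hands the job in; it is judged then, once.
The state is a dict: "time": time; "joint_pos": joint angles; "qvel": joint speeds; "effort": joint torques, N m; "ee_pos": TCP position; "tcp_rot": TCP orientation; "force": force on the tool from outside, world axes, zero at the start; "torque": the same for the moment, N m; "finger_gap": finger opening in m; "grip_force": force on a finger pad.
Only numpy, scipy, OpenCV 4.12 (cv2) and the standard library are available. Lean on these libraries where they do the work, as an engineer would, in place of code of your own. Each camera call takes 0.05 s, during which the arm holds its last target. There are 200 camera calls.

TASK

With a fingertip, push the speed selector of the tube roller round clockwise, click by click, until it clicks in at the fourth dot after the long off mark; only then press the round start button all the way down with a fingertip and let it come up again. Push the selector's grip from one side only, do not pinch it, and leave the bottle, paper roll, rack and tubes around it where they are.

Things in the scene. Friction and masses are not known exactly. Their poses are not given: they have to be found in the camera images.
- roller: Tube roller: white machine fixed to the bench, 280 (x) by 380 (y) mm; origin at the centre of its underside, z up. Its -x part is a flat control deck 60 mm above the bench, x -140 to -5 mm; behind it four rollers along y (tops 86 mm above the bench, tubes to 93 mm) between two end blocks. The selector's axis is at (-68, 55) mm, the button at (-68, -105) mm in this frame.
- dial (a joint): Speed selector, rad, growing clockwise from above. Clicks every 0.5236: 0 = off (pointer along the machine's +y, long mark), then dots 1 to 6 (third: machine's +x; FOURTH = 2.0944). Marks: black, 55 mm from the axis. Starts at off, dot 1 or 2 (snaps in at once). Passing the hump half-way between clicks takes about 0.15 N m (6 N at 26 mm from the axis); it then snaps into the next click.
- dial_centre (a point): On the selector's axis at its grip's top, 99 mm above the bench; x = pointer direction, z up; turns with it. Skirt: radius 36 mm, top 10 mm above the deck. Straight upright grip: 14 mm thick, top 39 mm above the deck (outer 4 mm of each side to 36), x from -22 to +40 mm (pointer end, white line on top). Long sides y = +7 mm (trailing; pushed on the pointer half it turns clockwise) and -7 mm.
- dial_pointer (a point): A point on top of the grip near its pointer end, 36 mm from the axis in the pointer's direction, turning with the selector.
- cheek_ccw: The grip's side plate on its y = +7 mm side (trailing when turned clockwise), 52 by 4 by 26 mm; origin on the selector's axis at deck height; turns with the selector, x axis along the pointer, z up.
- cheek_cw: The grip's side plate on its y = -7 mm side (leading when turned clockwise), 52 by 4 by 26 mm; origin on the selector's axis at deck height; turns with the selector, x axis along the pointer, z up.
- start (a joint): The start button's travel in m: 0 = up, 0.006 = fully down; it springs back and takes about 5 N to press fully. More than 0.0045 counts as pressed.
- start_top (a point): Centre of the top of the start button (round, black, 32 mm across, in a grey round housing), facing up; its height as it stands up is given by this point and it goes down 6 mm.
- wash_bottle: Bystander: loose white plastic bottle 66 mm across, 170 mm tall with its cap, origin at the centre of its foot, standing left of the machine. Leave alone.
- paper_roll: Bystander: loose white paper roll, 104 mm across, 100 mm tall, upright, origin at the centre of its foot, left of the machine. Leave alone.
- tube_rack: Bystander: loose white tube rack 70 by 150 mm, 108 mm tall with its capped tubes, origin at the centre of its foot, right of the machine. Leave alone.
- tube: Bystander: loose capped tube, 16 mm across, 98 mm long, lying along the machine's y between two rollers, origin at its middle. Leave alone.

How it is judged:
On the way, in this order (a step that is already met when the one before it is completed fails the run):
1. the selector clicks in at the fourth dot (value of joint dial between 1.9644 and 2.2244 rad and velocity of joint dial between -0.15 and 0.15 rad/s and value of joint start below 0.002 m), for 0.3 s.
2. the start button is pressed down (value of joint dial between 1.9644 and 2.2244 rad and value of joint start above 0.0045 m), for 0.05 s.
At the end, for the whole second after the job is handed in: The selector stands in its fourth click (2.094 rad, within 0.13), the start button has been pressed since and is up again (within 1.5 mm), and the bottle, paper roll, rack and tube are within 30 mm of where they stood, the first three upright (value of joint dial between 1.9644 and 2.2244 rad and value of joint start below 0.0015 m and distance of each of wash_bottle, paper_roll, tube_rack, tube from where it was at the start of the episode below 0.03 m and angle between each of wash_bottle, paper_roll, tube_rack's own z axis and vertical below 0.2 rad); the robot touches nothing.
It fails at once if the start button was pressed while the selector was not at the fourth dot (value of joint start above 0.003 m and not (value of joint dial between 1.9644 and 2.2244 rad)).
It fails at once if the selector's grip was pinched: both of its long sides pressed by the fingers at once (contact force between the fingers and cheek_cw above 1 N and contact force between the fingers and cheek_ccw above 1 N).
It fails at once if the bottle, paper roll, rack or tube was moved more than 30 mm, lifted or tipped (distance of any of wash_bottle, paper_roll, tube_rack, tube from where it was at the start of the episode above 0.03 m or angle between any of wash_bottle, paper_roll, tube_rack's own z axis and vertical above 0.3 rad).
It also fails if it takes over 64 s, if anything falls off the work surface, if the arm or the gripper's body presses on something with over 40 N, if the wrist force passes 120 N, or if a joint passes its speed limit or range.

## Working session

There is one attempt and no reset: what is moved stays moved. The work goes in short steps, Python scripts to look and compute and a tool call to move; the robot and the scene stay as the last step left them, time stands still between calls to the robot, and variables do not carry over. Pictures are saved under pics/ and viewed, at most 10 in all, crops included, and the job is handed in when it is done.

Besides the shell and the picture viewer there is one more tool, called after "Request:" as a command line: name --pt "numbers of a row" for each row, then --argument value for the rest. arm_command: Moves the arm, as the interface text tells. Its arguments: {"type":"object","properties":{"deltas":{"type":"array","items":{"type":"array","items":{"type":"number"}}},"claw":{"type":"number"}},"required":["deltas"]}

```bash
mkdir -p pics; python3 - <<'E'
from cell import bot,cams
import cv2,numpy as np
a=[cams.grab_frame(n) for n in("scene","side")]
for n,i in zip(("scene","side"),a): cv2.imwrite(f"pics/{n}0.png",i[:,:,::-1])
o=bot.observe();print(o["time"],o["ee_pos"],o["tcp_rot"],bot.nose_length)
for n in("scene","side","wrist"):
  c=cams.camera_info(n);print(n,c["K"].round(1).tolist(),(-np.array(c["R"]).T@c["t"]).round(3))
E
```

```text
0.1 [ 0.15372455 -0.60536443  0.24951144] [-3.13997962e+00  4.13973466e-05  2.48825204e-01] 0.019
scene [[507.3, 0.0, 315.6], [0.0, 507.3, 199.3], [0.0, 0.0, 1.0]] [1.091 0.579 0.919]
side [[420.0, 0.0, 318.9], [0.0, 420.0, 195.8], [0.0, 0.0, 1.0]] [ 0.536 -0.6    0.878]
wrist [[343.3, 0.0, 316.5], [0.0, 343.3, 198.8], [0.0, 0.0, 1.0]] [ 0.218 -0.588  0.374]
```

View pics/scene0.png

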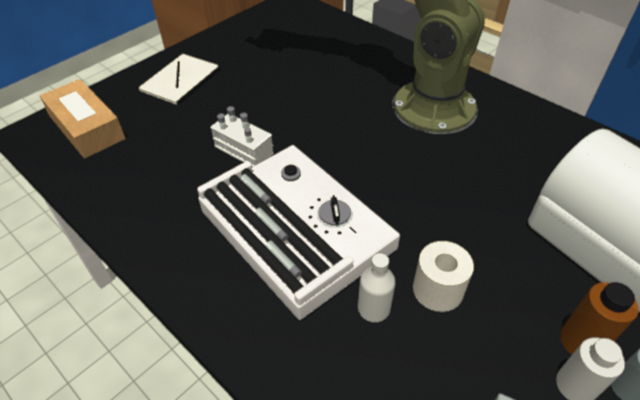

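View pics/side0.png

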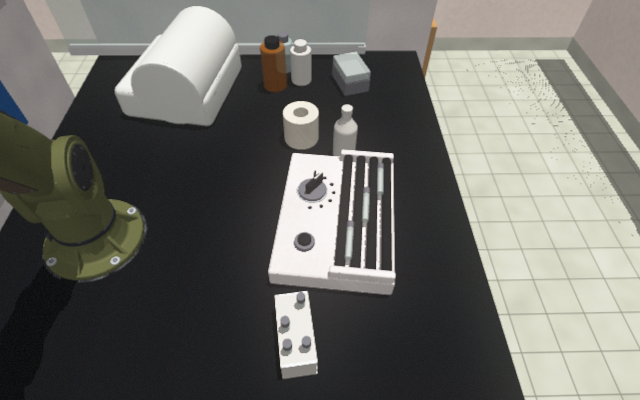

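Scene: button at about (291,172), dial (336,212), long mark (352,231), pointer unclear. Side: button (304,241), dial (313,188), dots to the right and below it. I'll triangulate roughly, then look with the wrist camera.

```bash
cat > h.py <<'E'
from cell import bot,cams
import cv2,numpy as np
from scipy.spatial.transform import Rotation as Ro
def ray(c,p):
    R=np.array(c["R"]);d=R.T@np.linalg.inv(c["K"])@[p[0],p[1],1];return -R.T@np.array(c["t"]),d/np.linalg.norm(d)
def plane(c,p,z):
    o,d=ray(c,p);return o+d*(z-o[2])/d[2]
def tri(*cp):
    A=np.zeros((3,3));b=np.zeros(3);L=[ray(*x) for x in cp]
    for o,d in L:
        P=np.eye(3)-np.outer(d,d);A+=P;b+=P@o
    X=np.linalg.solve(A,b);return X,max(np.linalg.norm(np.cross(X-o,d)) for o,d in L)
def delta(xyz,yaw=None):
    "shift in tool axes (cm) to bring TCP to xyz"
    s=bot.observe();R=Ro.from_euler("xyz",s["tcp_rot"])
    return (R.inv().apply(np.array(xyz)-s["ee_pos"])*100).round(2)
E
python3 - <<'E'
from h import *
s,d=cams.camera_info("scene"),cams.camera_info("side")
for n,p,q in(("button",(291,171),(304,240)),("dial",(335,213),(312,190))):
  print(n,tri((s,p),(d,q)),plane(d,q,.07))
i=cv2.imread("pics/scene0.png")[160:260,260:400];j=cv2.imread("pics/side0.png")[150:250,260:400]
cv2.imwrite("pics/c1.png",cv2.resize(np.vstack([i,j]),None,fx=3,fy=3,interpolation=3)[:600])
X=tri((s,(335,213)),(d,(312,190)))[0]
w=cams.camera_info("wrist");R=np.array(w["R"]);print("wrist axis",R[2],"image right",R[0], delta([X[0],X[1]-.08,.33]))
E
```

```text
button (array([ 0.52093098, -0.06178571,  0.0723497 ]), np.float64(0.0008476296409139198)) [ 0.52163254 -0.06071828  0.07      ]
dial (array([0.54134877, 0.096955  , 0.06271766]), np.float64(0.0008815087163476115)) [0.5420442  0.09013743 0.07      ]
wrist axis [-0.25361356 -0.06352251 -0.96521762] image right [ 0.24800908 -0.96875668 -0.00140964] [ 52.89 -50.78  -7.97]
```

View pics/c1.png

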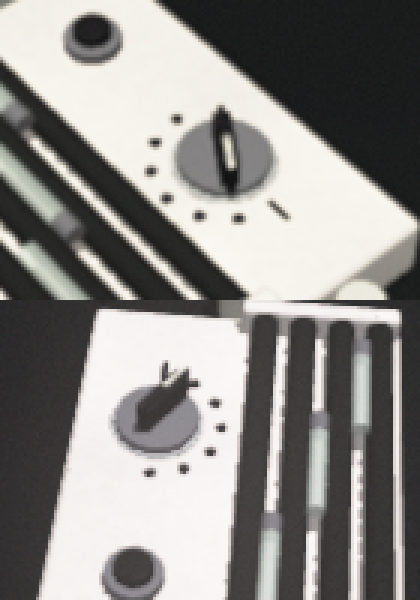

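Two crops: the dial's pointer (white line) is near the first dot next to the long mark, so it probably starts at dot 1. The machine is turned about -7°. I'll move in for a closer look.

Request:
arm_command --pt "3 -1.5 -3 -0.1" --pt "7 -4 -6 -0.22" --pt "12 -6.5 -8 -0.35" --pt "16 -9 -8 -0.48" --pt "20 -11 -8 -0.61" --pt "24.3 -13.2 -8 -0.74" --pt "28.3 -15.4 -8 -0.87" --pt "32.3 -17.6 -8 -1.0" --claw 0

```text
time: 0.9
ee_pos: [0.4249, -0.3536, 0.3302]
tcp_rot: [-3.141, -0.0, 1.255]
force: [1.3, -0.6, 0.5]
finger_gap: -0.0001
grip_force: 0.0
```

```bash
python3 - <<'E'
from h import *
s=bot.observe();print(s["time"],s["ee_pos"],s["tcp_rot"],s["joint_pos"],s["finger_gap"],delta([.54,.03,.33]))
E
```

```text
0.9 [ 0.42489212 -0.35358632  0.33020346] [-3.14142069e+00 -2.42924135e-04  1.25478119e+00] [ 1.03678719  0.37022109 -0.57320198  1.5499274   0.20590804  1.28254108
  0.11970856] -8.323772564963378e-05 [ 4.004e+01 -9.800e-01  3.000e-02]
```

Request:
arm_command --pt "4 -0.1 0 -0.13" --pt "9 -0.2 0 -0.26" --pt "14 -0.3 0 -0.4" --pt "19 -0.4 0 -0.54" --pt "24 -0.6 0 -0.68" --pt "29.5 -0.7 0 -0.82" --pt "35 -0.8 0 -0.96" --pt "40 -1 0 -1.1"

```text
time: 1.7
ee_pos: [0.538, 0.0188, 0.3302]
tcp_rot: [-3.141, 0.0, 2.354]
force: [0.7, -0.0, -0.3]
finger_gap: 0.0001
grip_force: 0.0
```

```bash
python3 - <<'E'
from h import *
s=bot.observe();c=cams.camera_info("wrist");i=cams.grab_frame("wrist")
cv2.imwrite("pics/w1.png",i[:,:,::-1]);np.savez("w1.npz",**{k:np.array(c[k]) for k in "KRt"})
print(s["time"],s["ee_pos"],s["tcp_rot"],s["qvel"].round(3) if hasattr(s["qvel"],"round") else s["qvel"],s["joint_pos"])
E
```

```text
1.7 [0.53800307 0.01880103 0.33015907] [-3.14118886e+00  2.05556674e-04  2.35372674e+00] [-0.867  0.348 -0.334 -0.338  0.343  0.223  0.227] [ 0.52574559  0.41177367 -0.91771519  1.58339046  0.33528471  1.31354928
  0.34500649]
```

View pics/w1.png

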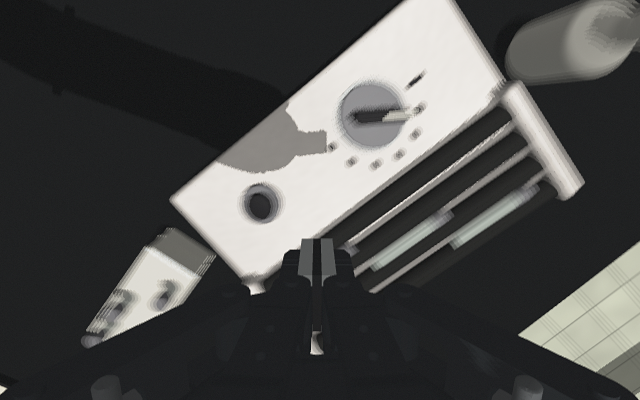

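Blurred because the arm was still moving. The dial is at (370,115), its pointer towards dot 1 at (420,107), the button at (262,203). I'll settle and retake.

Request:
arm_command --pt "0 0 0 0" --pt "0 0 0 0" --pt "0 0 0 0" --pt "0 0 0 0" --pt "0 0 0 0" --pt "0 0 0 0" --pt "0 0 0 0" --pt "0 0 0 0"

```text
time: 2.55
ee_pos: [0.5378, 0.0171, 0.3303]
tcp_rot: [3.142, -0.0, 2.348]
force: [-0.3, -0.1, 0.6]
finger_gap: -0.0002
grip_force: 0.0
```

```bash
python3 - <<'E'
from h import *
s=bot.observe();c=cams.camera_info("wrist");i=cams.grab_frame("wrist")
cv2.imwrite("pics/w2.png",i[:,:,::-1]);np.savez("w2.npz",**{k:np.array(c[k]) for k in "KRt"})
cv2.imwrite("pics/w2c.png",cv2.resize(i[50:240,220:460,::-1],None,fx=3,fy=3,interpolation=cv2.INTER_CUBIC))
print(s["time"],s["ee_pos"],s["tcp_rot"],np.abs(s["qvel"]).max())
E
```

```text
2.55 [0.53782559 0.01710606 0.33030989] [ 3.14156508e+00 -1.07178523e-05  2.34847311e+00] 0.003308670107335727
```

View pics/w2c.png

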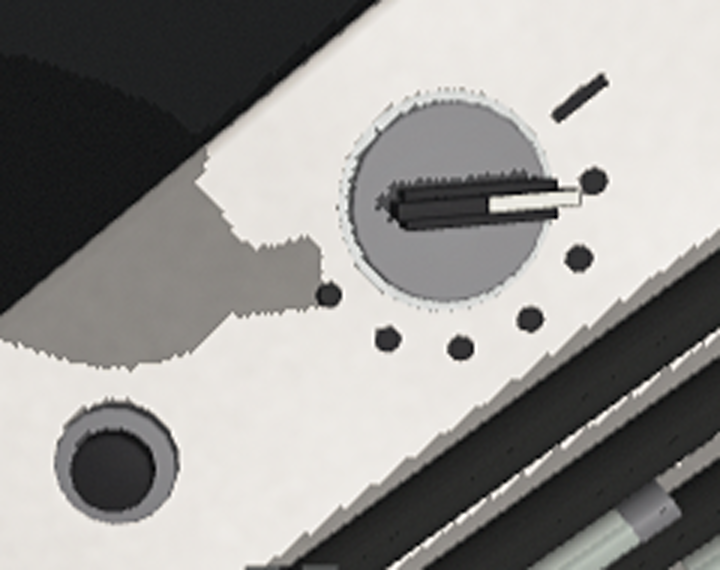

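Pointer is at dot 1 in the crop: dots (594,181),(579,258),(530,319),(461,348),(388,339),(329,294); button top (113,471).

```bash
python3 - <<'E'
from h import *
from scipy.optimize import least_squares
w=dict(np.load("w2.npz"));f=lambda p:np.array(p)/3+[220-1/3,50-1/3]
D=[(594,181),(579,258),(530,319),(461,348),(388,339),(329,294)]
for z in(.06,):
  P=np.array([plane(w,f(p),z)[:2] for p in D])
  # circle of unknown radius, dots at -30k deg
  def r(v): 
    a=v[2]+np.pi/2-np.arange(1,7)*np.pi/6
    return (P-v[:2]-v[3]*np.c_[np.cos(a),np.sin(a)]).ravel()
  s=least_squares(r,[.54,.09,-.13,.055]);print(z,s.x,np.abs(s.fun).max())
  c=s.x;yaw=c[2]
e=[plane(w,f(p),.099)[:2] for p in((490,204),(579,197))];d=np.subtract(e[1],e[0])
print("white line",e,"dial deg",np.degrees(yaw+np.pi/2-np.arctan2(d[1],d[0])), "end radius",np.hypot(*(e[1]-c[:2])))
R=lambda x,y:c[:2]+[x*np.cos(yaw)-y*np.sin(yaw),x*np.sin(yaw)+y*np.cos(yaw)]
print("button from dial",R(0,-.16))
sc,sd=cams.camera_info("scene"),cams.camera_info("side")
print(tri((sc,(290.7,171)),(sd,(304.1,239.7)),(w,f((113,471)))),tri((sd,(304.1,239.7)),(w,f((113,471)))))
# grip pointer tip height: white line end
# skirt height from 2 views
for n,p in(("bottle",(344,150)),("roll",(302,143))): print(n,plane(sd,p,0))
E
```

```text
0.06 [ 0.54176871  0.09700551 -0.12509746  0.05511657] 0.00017953152998623212
white line [array([0.54765873, 0.10394894]), array([0.56721895, 0.12649703])] dial deg 33.7737224543585 end radius 0.03895465178871874
button from dial [ 0.52180528 -0.06174417]
(array([ 0.5218005 , -0.06228054,  0.07367525]), np.float64(0.0011249566979762745)) (array([ 0.52208013, -0.06295313,  0.07459702]), np.float64(0.0001395148859992669))
bottle [0.64038472 0.30570694 0.        ]
roll [0.51479624 0.33786679 0.        ]
```

```bash
cat >> h.py <<'E'
C=np.array([.5418,.0970])
def fp(th,gap=0.,r=.029,z=.097):
    a=np.pi/2-.1251-th;u=np.array([np.cos(a),np.sin(a)]);n=np.array([-u[1],u[0]])
    return np.r_[C+r*u+(.018+gap)*n,z],a+np.pi/2
def row(xyz,yaw):
    s=bot.observe();d=delta(xyz);t=-(yaw-s["tcp_rot"][2]+np.pi)%(2*np.pi)
    t=(t+np.pi)%(2*np.pi)-np.pi if 0 else -((yaw-s["tcp_rot"][2]+np.pi)%(2*np.pi)-np.pi)
    return [*d.tolist(),round(t,3)]
E
python3 - <<'E'
from h import *
x,y=fp(.5236,.012,z=.16);print(row(x,y))
E
```

```text
[8.79, 8.32, 17.04, np.float64(-0.144)]
```

Request:
arm_command --pt "2 2 3 -0.03" --pt "4 4 6 -0.06" --pt "6 6 9.5 -0.1" --pt "8 7.5 13 -0.14" --pt "8.8 8.3 16 -0.144" --pt "8.8 8.3 17 -0.144" --pt "8.8 8.3 17 -0.144" --pt "8.8 8.3 17 -0.144"

```text
time: 3.4
ee_pos: [0.536, 0.1374, 0.1614]
tcp_rot: [3.141, 0.001, 2.491]
force: [0.8, -1.2, 0.1]
finger_gap: 0.0002
grip_force: 0.0
```

```bash
python3 - <<'E'
from h import *
i=cams.grab_frame("wrist");cv2.imwrite("pics/w3.png",i[:,:,::-1])
x,y=fp(.5236,.010);s=bot.observe();print(s["time"],s["ee_pos"],row(x,y))
E
```

```text
3.45 [0.53624033 0.13750748 0.16171935] [-0.08, -0.0, 6.47, np.float64(-0.002)]
```

View pics/w3.png

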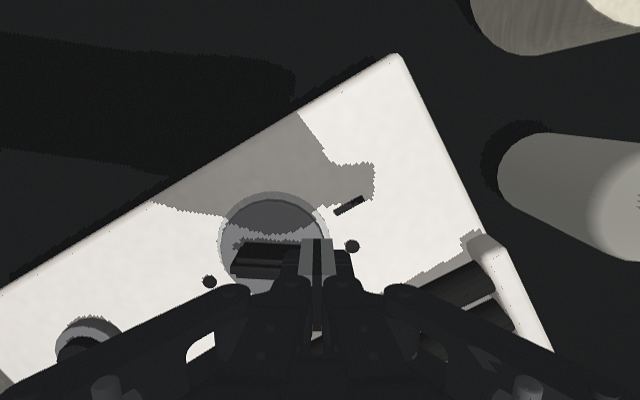

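The view shows the grip at (232–310, 240–275), pointing right to dot 1 at (352,246), with the fingertips at (317,240) still high above. Geometry agrees, so I descend beside the grip.

Request:
arm_command --pt "0 0 1 0" --pt "0 0 2 0" --pt "0 0 3 0" --pt "0 0 4 0" --pt "0 0 5 0" --pt "0 0 6 0" --pt "0 0 6.4 0" --pt "0 0 6.4 0"

```text
time: 4.25
ee_pos: [0.5348, 0.1382, 0.0955]
tcp_rot: [-3.141, -0.001, 2.493]
force: [0.6, -0.4, -0.1]
finger_gap: 0.0001
grip_force: 0.0
```

```bash
python3 - <<'E'
from h import *
s=bot.observe();print(s["time"],s["ee_pos"],s["force"])
for th in(.5236,.6,.7,.8,.85): print(th,row(*fp(th)))
E
```

```text
4.25 [0.53484182 0.13816819 0.09551441] [ 0.62204838 -0.40433128 -0.09571971]
0.5236 [-1.24, 0.04, -0.15, np.float64(0.0)]
0.6 [-1.47, 0.17, -0.15, np.float64(0.077)]
0.7 [-1.78, 0.31, -0.15, np.float64(0.177)]
0.8 [-2.1, 0.42, -0.15, np.float64(0.277)]
0.85 [-2.27, 0.46, -0.15, np.float64(0.327)]
```

Request:
arm_command --pt "-0.6 0 -0.1 0" --pt "-1.2 0 -0.1 0" --pt "-1.35 0.1 -0.1 0.04" --pt "-1.47 0.17 -0.1 0.077" --pt "-1.63 0.24 -0.1 0.127" --pt "-1.78 0.31 -0.1 0.177" --pt "-1.94 0.37 -0.1 0.227" --pt "-2.1 0.42 -0.1 0.277"

```text
time: 5.05
ee_pos: [0.5527, 0.1303, 0.0973]
tcp_rot: [-3.14, -0.003, 2.214]
force: [-6.2, 3.5, 1.8]
finger_gap: 0.0002
grip_force: 3.5
```

```bash
python3 - <<'E'
from h import *
s=bot.observe();print(s["time"],s["ee_pos"],s["force"],s["torque"])
i=cams.grab_frame("side");cv2.imwrite("pics/s4.png",cv2.resize(i[140:260,250:390,::-1],None,fx=4,fy=4,interpolation=cv2.INTER_CUBIC))
for th in np.arange(.9,1.41,.1): print(th,row(*fp(th)))
E
```

```text
5.05 [0.55265393 0.13032686 0.09729967] [-6.17489661  3.46665079  1.80206252] [ 0.80107107  1.38124186 -0.02225786]
0.9 [-0.48, 0.18, 0.03, np.float64(0.094)]
1.0 [-0.79, 0.32, 0.03, np.float64(0.194)]
1.1 [-1.11, 0.42, 0.03, np.float64(0.294)]
1.2 [-1.45, 0.49, 0.03, np.float64(0.394)]
1.2999999999999998 [-1.79, 0.53, 0.03, np.float64(0.494)]
1.4 [-2.13, 0.54, 0.03, np.float64(0.594)]
```

View pics/s4.png

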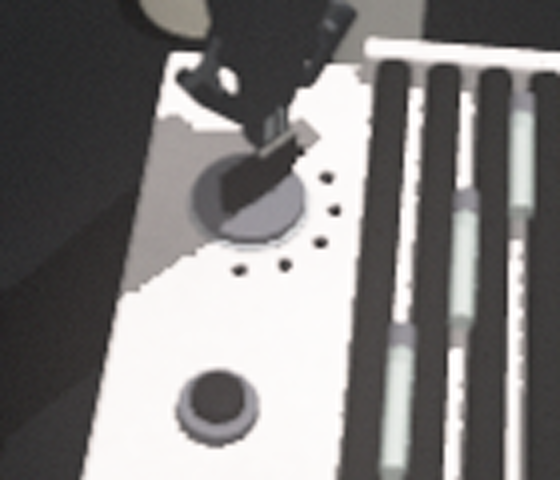

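The finger is against the grip's trailing side with about 7 N, at the hump. I continue along the arc, stopping just at the next hump.

Request:
arm_command --pt "-0.16 0.05 0 0.05" --pt "-0.32 0.14 0 0.1" --pt "-0.48 0.2 0 0.15" --pt "-0.64 0.27 0 0.2" --pt "-0.8 0.32 0 0.25" --pt "-0.96 0.37 0 0.3" --pt "-1.13 0.42 0 0.35" --pt "-1.3 0.45 0 0.4"

```text
time: 5.9
ee_pos: [0.5647, 0.1239, 0.0974]
tcp_rot: [-3.141, -0.004, 1.814]
force: [-5.2, 7.8, 0.6]
finger_gap: 0.0002
grip_force: 4.7
```

```bash
python3 - <<'E'
from h import *
s=bot.observe();print(s["time"],s["ee_pos"],s["tcp_rot"],s["force"])
for th in np.arange(1.2,1.91,.1): print(th,row(*fp(th)))
E
```

```text
5.9 [0.56465526 0.12385552 0.09738868] [-3.14089408 -0.00353543  1.81382485] [-5.2266284   7.80959553  0.59930092]
1.2 [-0.25, 0.03, 0.04, np.float64(-0.003)]
1.3 [-0.55, 0.2, 0.04, np.float64(0.097)]
1.4000000000000001 [-0.86, 0.33, 0.04, np.float64(0.197)]
1.5000000000000002 [-1.19, 0.44, 0.03, np.float64(0.297)]
1.6000000000000003 [-1.52, 0.51, 0.03, np.float64(0.397)]
1.7000000000000004 [-1.86, 0.54, 0.03, np.float64(0.497)]
1.8000000000000005 [-2.2, 0.55, 0.03, np.float64(0.597)]
1.9000000000000006 [-2.54, 0.51, 0.03, np.float64(0.697)]
```

Request:
arm_command --pt "-0.2 0.05 0 0.02" --pt "-0.36 0.1 0 0.04" --pt "-0.52 0.18 0 0.08" --pt "-0.68 0.25 0 0.12" --pt "-0.84 0.31 0 0.17" --pt "-0.84 0.31 0 0.17" --pt "-0.84 0.31 0 0.17" --pt "-0.84 0.31 0 0.17"

```text
time: 6.7
ee_pos: [0.5711, 0.1134, 0.0973]
tcp_rot: [3.141, 0.0, 1.646]
force: [0.2, -0.3, -0.0]
finger_gap: 0.0
grip_force: 0.0
```

```bash
python3 - <<'E'
from h import *
s=bot.observe();print(s["time"],s["ee_pos"],s["tcp_rot"],s["force"])
i=cams.grab_frame("scene");cv2.imwrite("pics/s5.png",cv2.resize(i[160:260,260:400,::-1],None,fx=4,fy=4,interpolation=cv2.INTER_CUBIC))
for th in np.arange(1.3,1.91,.1): print(th,row(*fp(th)))
E
```

```text
6.7 [0.57109038 0.11335996 0.0972811 ] [3.14144678e+00 4.44182017e-04 1.64583132e+00] [ 0.15777466 -0.26427715 -0.03408666]
1.3 [0.58, -0.27, 0.03, np.float64(-0.071)]
1.4000000000000001 [0.29, -0.09, 0.03, np.float64(0.029)]
1.5000000000000002 [-0.01, 0.07, 0.03, np.float64(0.129)]
1.6000000000000003 [-0.33, 0.19, 0.03, np.float64(0.229)]
1.7000000000000004 [-0.66, 0.29, 0.03, np.float64(0.329)]
1.8000000000000005 [-0.99, 0.35, 0.03, np.float64(0.429)]
1.9000000000000006 [-1.33, 0.37, 0.03, np.float64(0.529)]
```

View pics/s5.png

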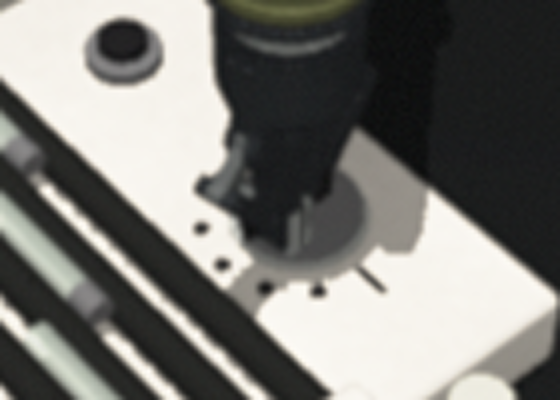

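Force is back to zero, with the finger at about 1.48 rad: the dial has snapped on to dot 3. Arm and gripper hide the pointer in this view. One more click, stopping short of the fourth detent.

Request:
arm_command --pt "-0.17 0.14 0 0.16" --pt "-0.33 0.19 0 0.2" --pt "-0.5 0.24 0 0.25" --pt "-0.66 0.29 0 0.3" --pt "-0.83 0.32 0 0.35" --pt "-0.99 0.35 0 0.4" --pt "-1.1 0.36 0 0.43" --pt "-1.2 0.37 0 0.45"

```text
time: 7.55
ee_pos: [0.5759, 0.1039, 0.0974]
tcp_rot: [3.141, -0.003, 1.196]
force: [1.3, 4.3, -1.3]
finger_gap: 0.0003
grip_force: 1.9
```

```bash
python3 - <<'E'
from h import *
s=bot.observe();print(s["time"],s["ee_pos"],s["tcp_rot"],s["force"])
for th in np.arange(1.7,2.01,.1): print(th,row(*fp(th)))
E
```

```text
7.55 [0.57588544 0.1038803  0.09744157] [ 3.14140074e+00 -2.53950001e-03  1.19643418e+00] [ 1.29058617  4.26747224 -1.3232562 ]
1.7 [0.25, -0.26, 0.04, np.float64(-0.12)]
1.8 [-0.03, -0.06, 0.04, np.float64(-0.02)]
1.9000000000000001 [-0.32, 0.11, 0.04, np.float64(0.08)]
2.0 [-0.64, 0.25, 0.04, np.float64(0.18)]
```

Request:
arm_command --pt "-0.1 0.03 0 0.03" --pt "-0.2 0.07 0 0.06" --pt "-0.3 0.1 0 0.08" --pt "-0.3 0.1 0 0.08" --pt "-0.3 0.1 0 0.08" --pt "-0.3 0.1 0 0.08" --pt "-0.3 0.1 0 0.08" --pt "-0.3 0.1 0 0.08"

```text
time: 8.35
ee_pos: [0.5753, 0.0988, 0.0973]
tcp_rot: [-3.141, 0.0, 1.116]
force: [-0.4, -0.0, -0.2]
finger_gap: -0.0
grip_force: 0.0
```

```bash
python3 - <<'E'
from h import *
s=bot.observe();print(s["time"],s["ee_pos"],s["tcp_rot"],s["force"])
for th in np.arange(1.8,2.11,.1): print(th,row(*fp(th)))
E
```

```text
8.35 [0.57526627 0.09884986 0.09727305] [-3.14145147e+00  1.33563755e-04  1.11584248e+00] [-0.36394217 -0.0284419  -0.20095925]
1.8 [0.45, -0.22, 0.03, np.float64(-0.101)]
1.9000000000000001 [0.17, -0.03, 0.03, np.float64(-0.001)]
2.0 [-0.13, 0.14, 0.03, np.float64(0.099)]
2.1000000000000005 [-0.45, 0.27, 0.03, np.float64(0.199)]
```

Force is zero again at 1.95 rad, so it has clicked to dot 4. I back off, rise and verify.

Request:
arm_command --pt "0.8 0 0 0" --pt "1.5 0 0 0" --pt "1.5 0 -2 0" --pt "1.5 0 -5 0" --pt "1.5 0 -9 0" --pt "1.5 0 -12 0" --pt "1.5 0 -12 0" --pt "1.5 0 -12 0"

```text
time: 9.15
ee_pos: [0.5823, 0.1131, 0.2179]
tcp_rot: [3.14, -0.001, 1.116]
force: [-1.1, -0.1, -0.4]
finger_gap: -0.0003
grip_force: 0.0
```

```bash
python3 - <<'E'
from h import *
i=cams.grab_frame("wrist");j=cams.grab_frame("side");cv2.imwrite("pics/w6.png",np.vstack([cv2.resize(i[100:300,160:500,::-1],None,fx=1.5,fy=1.5),cv2.resize(j[150:235,240:410,::-1],(510,255),interpolation=cv2.INTER_CUBIC)]))
s=bot.observe();print(s["time"],s["ee_pos"],s["joint_pos"]);print(row([.5218,-.0622,.14],s["tcp_rot"][2]))
E
```

```text
9.25 [0.58144786 0.11247497 0.21625514] [ 0.05524391  0.50697844 -0.45369863  1.63801579  0.24677447  1.0555789
 -0.92625706]
[-18.3, 2.32, 7.64, np.float64(-0.0)]
```

View pics/w6.png

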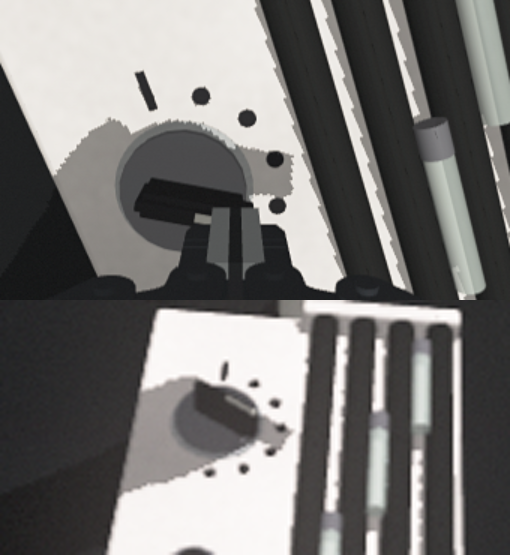

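In both views the grip points at dot 4 (side crop: grip slope about 35° down-right, dot 4 at (270,452)). Now to the button.

Request:
arm_command --pt "-3 0.4 0 0" --pt "-6.5 0.8 0 0" --pt "-10 1.3 0 0" --pt "-13.5 1.8 1 0" --pt "-17 2.2 4 0" --pt "-18.3 2.3 7.6 0" --pt "-18.3 2.3 7.6 0" --pt "-18.3 2.3 7.6 0"

```text
time: 10.05
ee_pos: [0.522, -0.0611, 0.1409]
tcp_rot: [-3.139, -0.0, 1.116]
force: [0.5, 0.3, 1.7]
finger_gap: 0.0003
grip_force: 0.0
```

```bash
python3 - <<'E'
from h import *
s=bot.observe();print(s["time"],s["ee_pos"],row([.5218,-.0622,.093],s["tcp_rot"][2]))
E
```

```text
10.05 [ 0.52202036 -0.06112971  0.14089147] [-0.11, 0.04, 4.79, np.float64(-0.0)]
```

Request:
arm_command --pt "0 0 2 0" --pt "0 0 4 0" --pt "0 0 4.7 0" --pt "0 0 5.0 0" --pt "0 0 5.3 0" --pt "0 0 5.5 0" --pt "0 0 5.7 0" --pt "0 0 5.7 0"

```text
time: 10.85
ee_pos: [0.5241, -0.0599, 0.0936]
tcp_rot: [3.133, -0.0, 1.118]
force: [-24.4, 2.6, 86.7]
finger_gap: 0.0001
grip_force: 42.8
```

86 N is stiff, so it has bottomed out (the top was probably higher than I measured). Ease off in small steps and check where the force drops.

Request:
arm_command --pt "0 0 -0.3 0" --pt "0 0 -0.6 0" --pt "0 0 -0.8 0" --pt "0 0 -0.8 0" --pt "0 0 -0.8 0" --pt "0 0 -0.8 0" --pt "0 0 -0.8 0" --pt "0 0 -0.8 0"

```text
time: 11.65
ee_pos: [0.5237, -0.06, 0.095]
tcp_rot: [3.139, -0.002, 1.118]
force: [-3.2, 2.6, 12.1]
finger_gap: 0.0001
grip_force: 6.4
```

Request:
arm_command --pt "0 0 -0.1 0" --pt "0 0 -0.2 0" --pt "0 0 -0.3 0" --pt "0 0 -0.3 0" --pt "0 0 -0.3 0" --pt "0 0 -0.3 0" --pt "0 0 -0.3 0" --pt "0 0 -0.3 0"

```text
time: 12.45
ee_pos: [0.5227, -0.0622, 0.0954]
tcp_rot: [3.141, -0.001, 1.116]
force: [2.9, 2.6, 5.2]
finger_gap: -0.0001
grip_force: 2.3
```

Request:
arm_command --pt "0 0 -0.1 0" --pt "0 0 -0.2 0" --pt "0 0 -0.3 0" --pt "0 0 -0.3 0" --pt "0 0 -0.3 0" --pt "0 0 -0.3 0" --pt "0 0 -0.3 0" --pt "0 0 -0.3 0"

```text
time: 13.25
ee_pos: [0.522, -0.0625, 0.0982]
tcp_rot: [-3.141, 0.001, 1.115]
force: [1.7, -1.8, 3.5]
finger_gap: 0.0
grip_force: 1.5
```

The force falls gradually (5.2 to 3.5 N over 3 mm), which is the button's spring. It was fully pressed. I rise clear and check.

Request:
arm_command --pt "0 0 -0.5 0" --pt "0 0 -1.5 0" --pt "0 0 -4 0" --pt "0 0 -7 0" --pt "0 0 -10 0" --pt "-4 0 -12 0" --pt "-6 0 -12 0" --pt "-6 0 -12 0"

```text
time: 14.05
ee_pos: [0.4939, -0.1191, 0.2191]
tcp_rot: [-3.141, 0.002, 1.111]
force: [0.5, 0.7, 0.1]
finger_gap: 0.0
grip_force: 0.0
```

Request:
arm_command --pt "0 0 0 0" --pt "0 0 0 0" --pt "0 0 0 0" --pt "0 0 0 0" --pt "0 0 0 0" --pt "0 0 0 0" --pt "0 0 0 0" --pt "0 0 0 0"

```text
time: 14.85
ee_pos: [0.4959, -0.116, 0.2183]
tcp_rot: [3.142, -0.0, 1.116]
force: [0.3, -0.4, -0.1]
finger_gap: 0.0001
grip_force: 0.0
```

```bash
python3 - <<'E'
from h import *
i=cams.grab_frame("wrist");cv2.imwrite("pics/w7.png",i[:,:,::-1])
s=bot.observe();print(s["time"],s["ee_pos"],s["force"])
E
```

```text
14.9 [ 0.49581189 -0.11598971  0.21827145] [-0.20001889  0.65535556  0.07310896]
```

View pics/w7.png

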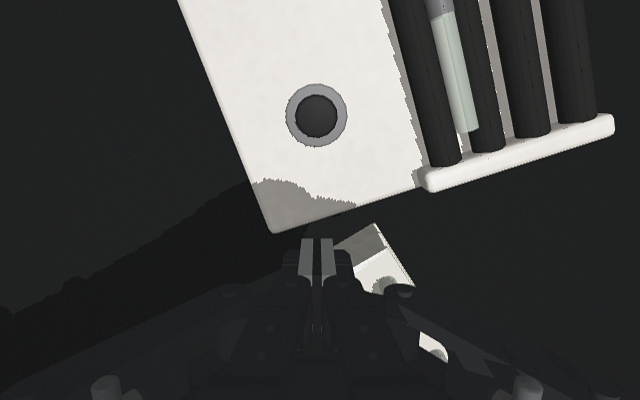

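The button at (316,116) is up again, and the gripper hangs free well above the deck. Handing in.

```bash
python3 -c "
from cell import bot
print(bot.hand_in())"
```

```text
the job is handed in; nothing more can be done
None
```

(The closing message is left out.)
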